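# Slide the detector carriage to its end stop

### The arm

A 7-joint arm with a two-finger parallel gripper is mounted at the origin on the work surface. World frame = base frame: x ahead of the robot, y to its left, z up, the work surface at z = 0. Lengths are in m, angles in rad, forces in N, time in s.
With the tool pointing down it reaches from about 0.425 to 0.875 m from the base axis. Payload 4.7 kg.
Tool frame: the origin (TCP) lies at the very end of the fingers, on their centre line; the grasp point (between the pads) lies ctrl.pinch_z behind it (ctrl.pinch_z is the distance from the TCP to the grasp point, in m); x points along the fingers, y is the direction in which the jaws open and shut, and the axes are right-handed (so a half turn about x gives the same grasp; the last joint's range is limited). The gripper opens to 87 mm and grips with 3 to 60 N. Pads are 19 mm wide; open, the fingers measure 117 mm over their backs; the gripper's body (75 mm by 190 mm) begins 51 mm behind the grasp point.
Start: joints at [1.168, 0.321, -0.07, 1.45, 0.023, 1.371, -0.057], TCP at [0.263, -0.594, 0.223] pointing down, gripper open.
Joint ranges: [-2.86, 2.86], [-0.3, 2.09], [-1.38, 1.24], [0.06, 2.45], [-1.56, 4.7], [0.09, 2.05], [-2.69, 2.69]. Speed limits (rad/s): [2.57, 2.57, 3.14, 3.14, 3.14, 3.14, 3.14].

### API

Orientations are given as a rotation vector (axis times angle).
In Python, from bench import get_state, get_image, camera_info, order, ctrl gives the robot as it stands.
- The arm moves only by the tool jog_arm, never from a script. Its arguments are lists of equal length, an entry for each row: "claw": the finger opening in mm, from 0 to 87; "xyz": the shift along the tool's x, y, z in mm, a list of three; "roll": the turn about the tool's x in degrees. In form: {"claw": [claw, ...], "xyz": [[tx, ty, tz], ...], "roll": [roll, ...]}. A call has 1 to 5 rows; each row is the pose to reach, as a shift and turn from the pose measured when the call began, along the tool's axes at that moment; what a row does not reach only later rows make up. A row lasts 1/10 s, in which the tool goes at most 50 mm and 8.59 degrees, less where a joint would pass 70% of its speed; a pose out of reach is approached as far as the arm can. A call with a gripper value outside its range is refused whole. The fingers move at their own pace and stop on an object; "force" is the grip in N (left out, the last holds). Time passes only in rows, so rows that repeat a pose let the fingers close. It gives the time, the measured TCP pose, the force and the opening at its end, in the units of the state.
- get_state(): the state, without advancing time (a new reading comes with each control period).
- get_image(name): name is "side" or "top"; returns (picture, depth): 420x560x3 uint8, red, green, blue; 420x560 float32, m along the optical axis (not along the pixel's ray), 0 where there is no reading.
- camera_info(name): a dict with "intrinsics" (3x3 intrinsics, pixels), "rvec" (rotation vector, rad) and "tvec" (3), from world to camera coordinates, as OpenCV has them. Camera axes: x right, y down, z forward; pixel columns grow to the right and rows downward; lengths in m; the calibration is good to about 2 mm. A picture is of the moment at which its call begins. camera_info takes no time and is no camera call.
- order.close_job(): hands the job in, once; it reports no verdict.
The state is a dict: "time": time; "joint_positions": joint angles; "qd": joint speeds; "joint_torque": joint torques, N m; "position": TCP position; "tool_rot": TCP orientation; "ft_force": force on the tool from outside, world axes, zero at the start; "torque": the same for the moment, N m; "grip_width": opening from 0.0 (shut) to 1.0 (fully open).
Only numpy, scipy, OpenCV 4.12 (cv2) and the standard library are available. Lean on these libraries where they do the work, as an engineer would, in place of code of your own. Each camera call takes 0.05 s, during which the arm holds its last target. There are 200 camera calls.

### The job

Press the red lock button on the detector carriage down with the fingertips and, keeping it pressed all the way, push the carriage along its rail until it rests against the yellow end stop; then lift the fingers off so the button springs up and the carriage stays locked there. Nothing is to be picked up: do not shift the end stop, and leave the pot, the tin and the copper block where they stand.

Things in the scene. Friction and masses are not known exactly. Their poses are not given: they have to be found in the camera images.
- track: aluminium rail, 44 mm wide, 520 mm long, its top 22 mm above the bench, fixed to the bench. Origin on the bench under the middle of the rail; its y axis runs along the rail in the direction the carriage must slide (towards the yellow stop and the 101 mm high grey lead-brick wall at the rail's end), x across the rail, z up. Its place and yaw vary.
- button_top (a point): centre of the top face of the red lock button (36 mm across the rail by 46 mm along it), 64 mm above the bench when up. It rides on the rear part of the carriage and moves down 8 mm; axes as the track. It stands 12 mm above its grey housing when up, 4 mm when fully down.
- lock_button (a joint): how far the lock button is pressed, m: 0 up (locked), 0.008 fully down. Spring: about 4 N to start it moving, 8 N fully down. A pin under it stands between teeth in the rail and is clear of them from about 0.0035. Let go at the stop (within 3 mm), it springs fully up behind the stop's catch and locks; pushing before pressing jams the pin.
- push_plate (a point): middle of the top edge of the rear face of the upright aluminium plate on the carriage, 86 mm above the bench. The face (96 mm across, square to the rail) lies 29 mm ahead (track +y) of the button's centre, 6 mm ahead of its front edge: fingers on the button push the carriage by bearing on it. Right ahead of it lies the steel detector (45 mm thick, top 85 mm above the bench).
- carriage_front (a point): middle of the carriage's front end face, 30 mm above the bench, 110 mm ahead of the push plate's rear face; this face meets the stop. The blue carriage is 80 mm wide, 170 mm long, 0.8 kg; it slides with about 1.5 N of drag. Axes as the track.
- carriage (a joint): position of the carriage along the rail, m, growing towards the stop; 0 at the start, locked there with 1 mm of play.
- stop_face (a point): middle of the rear face of the yellow end stop (96 mm across, 24 mm along the rail, top 53 mm above the bench), 30 mm above the bench, the face that the carriage meets. Clamped to the rail at a place that varies; slips above about 120 N. Axes as the track: the gap is the distance along track y from carriage_front to here (110 to 190 mm at the start).
- source_pot: loose dark steel pot with a knob, 46 mm diameter, 54 mm high, 0.45 kg; origin under its centre. Leave alone.
- sample_tin: loose aluminium tin with a blue lid, 42 mm diameter, 44 mm high; origin under its centre. Leave alone.
- absorber_block: loose copper block 36 x 36 x 30 mm with a black stub on top (44 mm high in all); origin under its centre. Leave alone.

How it is judged:
By the outcome, as a careful person would: the job done as asked, in the order asked, and still so for the second after the job is handed in, with the robot touching nothing.
It also fails if it takes over 38 s, if anything falls off the work surface, if the arm or the gripper's body presses on something with over 40 N, if the wrist force passes 120 N, or if a joint passes its speed limit or range.

## Working session

There is one attempt and no reset: what is moved stays moved. The work goes in short steps, Python scripts to look and compute and a tool call to move; the robot and the scene stay as the last step left them, time stands still between calls to the robot, and variables do not carry over. Pictures are saved under pics/ and viewed, about 8 in all and at most 12, crops included, and the job is handed in when it is done.

Besides the shell and the picture viewer there is one more tool, called by a JSON object that holds its "name" and its "arguments", one argument or row to a line. jog_arm: Moves the arm, as the interface text tells. Its arguments: {"type":"object","properties":{"claw":{"type":"array"},"xyz":{"type":"array"},"roll":{"type":"array"},"force":{"type":"number"}},"required":["claw","xyz","roll"]}

```bash
mkdir -p pics; cat > h.py <<'E'
import numpy as np, cv2
from bench import get_state, get_image, camera_info, order, ctrl
def cam(n):
    c=camera_info(n); K=np.array(c["intrinsics"],float).reshape(3,3); R=cv2.Rodrigues(np.array(c["rvec"],float))[0]; t=np.array(c["tvec"],float).ravel()
    return K,R,t
def cloud(n,d):
    K,R,t=cam(n); v,u=np.mgrid[:d.shape[0],:d.shape[1]]
    P=np.stack([(u-K[0,2])/K[0,0]*d,(v-K[1,2])/K[1,1]*d,d],-1)
    return (P-t)@R
def ray(n,uv,z):
    K,R,t=cam(n); o=-R.T@t; r=R.T@np.linalg.inv(K)@np.array([uv[0],uv[1],1.]); return o+r*(z-o[2])/r[2]
E
python3 - <<'E'
from h import *
for n in("top","side"):
    p,d=get_image(n); np.savez(f"pics/{n}0.npz",p=p,d=d); cv2.imwrite(f"pics/{n}0.png",p[...,::-1])
    K,R,t=cam(n); print(n,(-R.T@t).round(3),R[2].round(2),(d>0).mean())
s=get_state(); print(s["time"],s["position"],s["tool_rot"],cv2.Rodrigues(np.array(s["tool_rot"]))[0].round(3),s["ft_force"],s["grip_width"],ctrl.pinch_z)
E
```

```text
top [0.452 0.086 0.784] [ 0.14 -0.01 -0.99] 0.9959863945578231
side [ 0.184 -0.501  0.477] [ 0.47  0.74 -0.48] 0.9960034013605442
0.1 [ 0.26289047 -0.59392704  0.22158491] [ 1.99177771  0.42302117 -1.9927485 ] [[-0.001  0.405 -0.914]
 [ 0.001 -0.914 -0.405]
 [-1.    -0.002  0.   ]] [-0.17861195 -0.68053962  0.20054466] 0.9988436063230403 0.0187
```

View pics/top0.png

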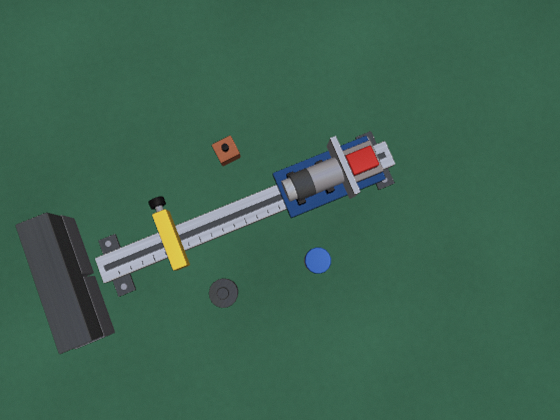

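View pics/side0.png

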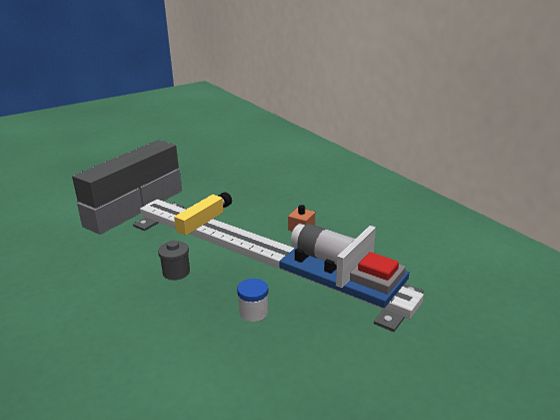

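The top view shows the red button at (362,160), the yellow stop at (170,240) and the brick wall at (65,285). The side view agrees, with the button at (378,265) and the stop at (200,213). Next I'll measure positions.

```bash
python3 - <<'E'
from h import *
for n in("top","side"):
    f=np.load(f"pics/{n}0.npz");p,d=f["p"],f["d"];P=cloud(n,d);hsv=cv2.cvtColor(p,cv2.COLOR_RGB2HSV);H,S,V=cv2.split(hsv)
    print(n)
    red=((H<5)|(H>175))&(S>180)&(V>120)
    yel=(H>20)&(H<32)&(S>150)&(V>100)
    for nm,m,z in(("red",red,.064),("yel",yel,.053)):
        m=m&(abs(P[...,2]-z)<.005)
        c,hw,a=cv2.minAreaRect((P[m][:,:2]*1000).astype(np.float32)); print(nm,m.sum(),np.round(c,1),np.round(hw,1),round(a,1),"zmed",np.median(P[m][:,2]).round(4))
        # ray based centre
        v,u=np.nonzero(m); Q=np.array([ray(n,(x,y),z)[:2] for x,y in zip(u,v)])*1000
        c,hw,a=cv2.minAreaRect(Q.astype(np.float32)); print("  ray",np.round(c,1),np.round(hw,1),round(a,1))
    m=(abs(P[...,2]-.022)<.004)&(S<60)&(V>120); Q=P[m][:,:2]*1000
    c,hw,a=cv2.minAreaRect(Q.astype(np.float32)); print("rail",m.sum(),np.round(c,1),np.round(hw,1),round(a,2))
    m=(abs(P[...,2]-.086)<.004)&(S<60)&(V>100); k,L,st,cc=cv2.connectedComponentsWithStats(m.astype(np.uint8))
    for i in range(1,k):
        if st[i,4]>30:
            Q=P[L==i][:,:2]*1000;c,hw,a=cv2.minAreaRect(Q.astype(np.float32));print("plate?",st[i],np.round(c,1),np.round(hw,1),round(a,1))
E
```

```text
top
red 557 [622.  -60.8] [34.3 43.9] 21.4 zmed 0.0638
  ray [621.6 -60.4] [34.1 43.4] 21.9
yel 912 [497.6 245.1] [95.5 23.9] 22.0 zmed 0.0527
  ray [497.6 244.6] [95.  24.1] 22.0
rail 3967 [547.4 123.5] [ 43.9 519.5] 22.11
plate? [330 136  30  58 374] [609.3 -29.1] [96.  10.2] 22.2
plate? [310 162  33  21 267] [ 5.961e+02 -1.000e-01] [23.4 47.8] 22.9
side
red 488 [621.3 -62.2] [36.6 43.8] 22.3 zmed 0.0633
  ray [619.6 -64.2] [35.4 44.3] 22.0
yel 455 [496.5 243.4] [97.2 27.3] 23.5 zmed 0.0521
  ray [494.5 238.6] [100.4  28.9] 21.9
rail 3132 [ 853.2 1055.9] [2366.2  845.7] 89.91
plate? [ 165    6  395  119 1089] [1267.6 1173.8] [2166.2   15.7] 90.0
plate? [320 226  56  35 498] [598.6  -5.9] [96.2 63.8] 21.4
```

{"name": "jog_arm", "arguments": {
  "claw": [0,0,0,0,0],
  "xyz": [
    [0,-26,-41],
    [0,-53,-82],
    [0,-80,-124],
    [0,-107,-166],
    [0,-134,-208]
  ],
  "roll": [0,0,1,1.8,1.8],
  "force": 40
}}

```text
time: 0.6
position: [0.3994, -0.3852, 0.2214]
tool_rot: [2.011, 0.394, -2.012]
ft_force: [0.2, -0.3, -1.1]
grip_width: 0.629
```

```bash
cat >> h.py <<'E'
B=np.array([622.,-61.]); a=np.radians(22.1); Y=np.array([-np.sin(a),np.cos(a)]); X=np.array([np.cos(a),np.sin(a)])
def st():
    s=get_state(); p=np.array(s["position"])*1000; R=cv2.Rodrigues(np.array(s["tool_rot"]))[0]
    q=p[:2]-B; print("t",s["time"],"pos",p.round(1),"track x,y from button0",(q@X).round(1),(q@Y).round(1),"yawerr",(np.degrees(np.arctan2(R[1,1],R[0,1]))+67.9).round(2),"F world",np.round(s["ft_force"],1),"Ftrack",np.round([np.array(s["ft_force"])[:2]@X,np.array(s["ft_force"])[:2]@Y],1),"grip",round(s["grip_width"],3)); return p,R
def to(x,y,z):
    p,R=st(); g=np.array([*(B+x*X+y*Y),z]); print("tool shift to",(x,y,z),((g-p)@R).round(1))
E
python3 -c "
from h import *
to(0,9,120)"
```

```text
t 0.6 pos [ 399.4 -385.2  221.4] track x,y from button0 -328.2 -216.7 yawerr -0.05 F world [ 0.2 -0.3 -1.1] Ftrack [ 0.1 -0.3] grip 0.629
tool shift to (0, 9, 120) [ 101.8 -225.7 -328.1]
```

{"name": "jog_arm", "arguments": {
  "claw": [0,0,0,0,0],
  "xyz": [
    [10,-28,-41],
    [20,-56,-82],
    [30,-84,-123],
    [40,-112,-164],
    [50,-140,-205]
  ],
  "roll": [0,0,0,0,0]
}}

```text
time: 1.1
position: [0.5344, -0.1809, 0.1721]
tool_rot: [2.01, 0.394, -2.013]
ft_force: [0.5, -1.5, 0.7]
grip_width: 0.168
```

```bash
python3 -c "
from h import *
to(0,9,120)"
```

```text
t 1.1 pos [ 534.4 -180.9  172.1] track x,y from button0 -126.2 -78.2 yawerr -0.06 F world [ 0.5 -1.5  0.7] Ftrack [-0.1 -1.6] grip 0.168
tool shift to (0, 9, 120) [  52.2  -87.2 -126.2]
```

{"name": "jog_arm", "arguments": {
  "claw": [0,0,0,0,0],
  "xyz": [
    [14,-27,-40],
    [28,-54,-80],
    [45,-80,-115],
    [65,-87,-126],
    [72,-87,-126]
  ],
  "roll": [0,0,0,0,0]
}}

```text
time: 1.6
position: [0.6177, -0.0489, 0.0974]
tool_rot: [2.005, 0.402, -2.014]
ft_force: [-0.6, -0.6, 1.0]
grip_width: 0.006
```

```bash
python3 - <<'E'
from h import *
to(0,9,66)
ims=[]
for n in("top","side"):
    p,d=get_image(n); np.savez(f"pics/{n}1.npz",p=p,d=d)
    c=p[90:240,280:460] if n=="top" else p[150:320,270:450]
    ims.append(cv2.resize(c,(400,360),interpolation=cv2.INTER_CUBIC))
cv2.imwrite("pics/c1.png",np.hstack(ims)[...,::-1])
E
```

```text
t 1.6 pos [617.7 -48.9  97.4] track x,y from button0 0.6 12.9 yawerr 0.26 F world [-0.6 -0.6  1. ] Ftrack [-0.8 -0.4] grip 0.006
tool shift to (0, 9, 66) [31.4  4.   0.5]
```

View pics/c1.png

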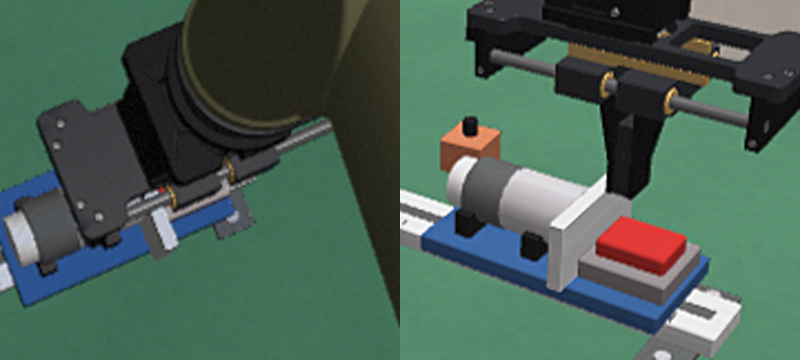

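The closed fingertips are at about (625,195) in the side crop, above the front of the red button and behind the plate. Next I'll descend to just above the button.

{"name": "jog_arm", "arguments": {
  "claw": [0,0,0,0],
  "xyz": [
    [5,5,1],
    [16,5,1],
    [27,5,1],
    [29,5,1]
  ],
  "roll": [0,0,0,0]
}}

```text
time: 2.1
position: [0.6163, -0.0596, 0.0676]
tool_rot: [2.005, 0.393, -2.021]
ft_force: [0.1, -1.0, -0.3]
grip_width: 0.009
```

```bash
python3 - <<'E'
from h import *
to(0,9,56)
ims=[]
for n in("side",):
    p,d=get_image(n); 
    c=p[190:300,290:430]
    ims.append(cv2.resize(c,(700,550),interpolation=cv2.INTER_CUBIC))
cv2.imwrite("pics/c2.png",np.hstack(ims)[...,::-1])
E
```

```text
t 2.1 pos [616.3 -59.6  67.6] track x,y from button0 -4.8 3.4 yawerr -0.15 F world [ 0.1 -1.  -0.3] Ftrack [-0.3 -1. ] grip 0.009
tool shift to (0, 9, 56) [11.5 -5.5 -4.9]
```

View pics/c2.png

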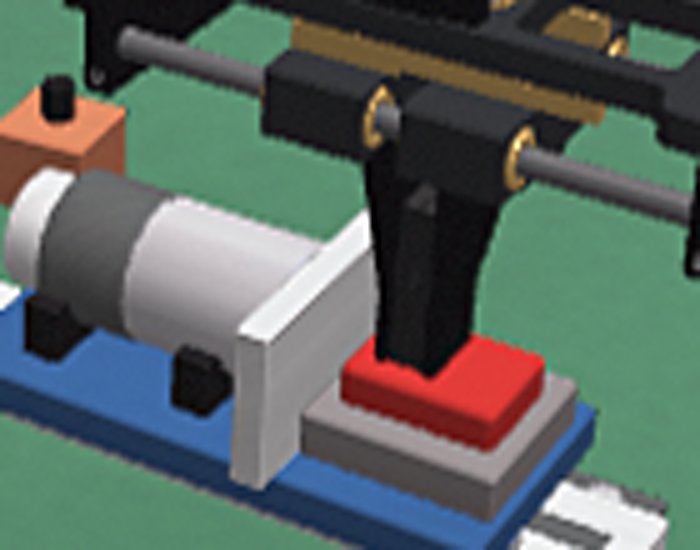

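The fingertips are just over the front half of the button at (420,365), with a gap to the plate. Next I'll press.

{"name": "jog_arm", "arguments": {
  "claw": [0,0,0,0,0],
  "xyz": [
    [0,0,-4],
    [3,0,-4],
    [7,0,-4],
    [11,0,-4],
    [12,0,-4]
  ],
  "roll": [0,0,0,0,0]
}}

```text
time: 2.65
position: [0.6212, -0.0574, 0.057]
tool_rot: [2.007, 0.394, -2.017]
ft_force: [-1.2, 0.8, 7.8]
grip_width: 0.007
```

```bash
python3 -c "
from h import *
to(0,9,55)"
```

```text
t 2.65 pos [621.2 -57.4  57. ] track x,y from button0 0.6 3.7 yawerr -0.1 F world [-1.2  0.8  7.8] Ftrack [-0.8  1.2] grip 0.007
tool shift to (0, 9, 55) [ 2.  -5.3  0.6]
```

{"name": "jog_arm", "arguments": {
  "claw": [0,0,0],
  "xyz": [
    [2,0,0],
    [3,0,0],
    [4,0,0]
  ],
  "roll": [0,0,0]
}}

```text
time: 2.95
position: [0.6214, -0.0573, 0.0563]
tool_rot: [2.006, 0.392, -2.017]
ft_force: [-9.0, 0.5, 23.0]
grip_width: 0.006
```

```bash
python3 -c "
from h import *
to(0,9,54)"
```

```text
t 2.95 pos [621.4 -57.3  56.3] track x,y from button0 0.8 3.6 yawerr -0.1 F world [-9.   0.5 23. ] Ftrack [-8.2  3.9] grip 0.006
tool shift to (0, 9, 54) [ 2.3 -5.3  0.8]
```

{"name": "jog_arm", "arguments": {
  "claw": [0,0,0,0,0],
  "xyz": [
    [4,-3,0],
    [4,-7,0],
    [4,-12,0],
    [4,-18,0],
    [4,-24,0]
  ],
  "roll": [0,0,0,0,0]
}}

```text
time: 3.45
position: [0.6135, -0.0381, 0.0563]
tool_rot: [2.007, 0.385, -2.014]
ft_force: [-7.0, -4.0, 19.6]
grip_width: 0.005
```

```bash
python3 -c "
from h import *
to(0,183,54)"
```

```text
t 3.45 pos [613.5 -38.1  56.3] track x,y from button0 0.8 24.4 yawerr -0.2 F world [-7.  -4.  19.6] Ftrack [-8. -1.] grip 0.005
tool shift to (0, 183, 54) [   1.7 -158.6    1.3]
```

{"name": "jog_arm", "arguments": {
  "claw": [0,0,0,0,0],
  "xyz": [
    [4,-10,0.5],
    [4,-20,0.5],
    [4,-30,0.5],
    [4,-40,0.5],
    [4,-50,0.5]
  ],
  "roll": [0,0,0,0,0]
}}

```text
time: 3.95
position: [0.5959, 0.0056, 0.0562]
tool_rot: [2.008, 0.377, -2.011]
ft_force: [-6.1, -4.1, 22.7]
grip_width: 0.004
```

```bash
python3 - <<'E'
from h import *
to(0,183,54)
p,d=get_image("side"); np.savez("pics/side3.npz",p=p,d=d)
c=p[170:310,210:430]
cv2.imwrite("pics/c3.png",cv2.resize(c,(792,504),interpolation=cv2.INTER_CUBIC)[...,::-1])
E
```

```text
t 3.95 pos [595.9   5.6  56.2] track x,y from button0 0.9 71.5 yawerr -0.29 F world [-6.1 -4.1 22.7] Ftrack [-7.2 -1.4] grip 0.004
tool shift to (0, 183, 54) [   1.2 -111.5    1.4]
```

View pics/c3.png

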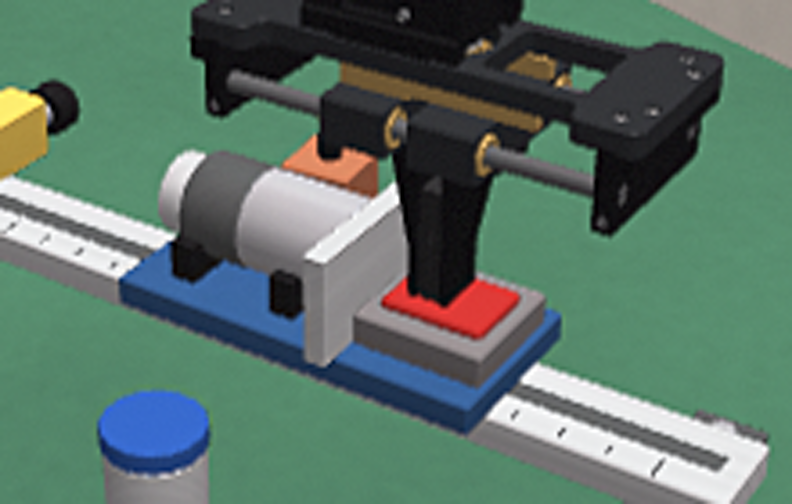

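The button is pressed flush and the carriage is following the fingers, with the plate at (345,290) ahead of them. I'll keep pushing.

{"name": "jog_arm", "arguments": {
  "claw": [0,0,0,0,0],
  "xyz": [
    [4.5,-12,0.5],
    [4.5,-24,0.5],
    [4.5,-36,0.5],
    [4.5,-48,0.5],
    [4.5,-60,0.5]
  ],
  "roll": [0,0,0,0,0]
}}

```text
time: 4.5
position: [0.5733, 0.0613, 0.0561]
tool_rot: [2.007, 0.374, -2.008]
ft_force: [-9.2, -6.5, 28.9]
grip_width: 0.005
```

```bash
python3 -c "
from h import *
to(0,183,54)"
```

```text
t 4.5 pos [573.3  61.3  56.1] track x,y from button0 0.9 131.6 yawerr -0.26 F world [-9.2 -6.5 28.9] Ftrack [-11.   -2.6] grip 0.005
tool shift to (0, 183, 54) [  1.5 -51.4   1.2]
```

{"name": "jog_arm", "arguments": {
  "claw": [0,0,0,0,0],
  "xyz": [
    [3.5,-9,1],
    [3.5,-18,1],
    [3.5,-27,1],
    [3.5,-35,1],
    [3.5,-41,1]
  ],
  "roll": [0,0,0,0,0]
}}

```text
time: 5.0
position: [0.5584, 0.098, 0.0562]
tool_rot: [2.007, 0.369, -2.005]
ft_force: [-6.8, -5.2, 25.3]
grip_width: 0.008
```

```bash
python3 -c "
from h import *
to(0,183,54)"
```

```text
t 5.0 pos [558.4  98.   56.2] track x,y from button0 0.9 171.2 yawerr -0.29 F world [-6.8 -5.2 25.3] Ftrack [-8.3 -2.2] grip 0.008
tool shift to (0, 183, 54) [  2.  -11.8   1. ]
```

Next I'll push the rest slowly, until the fingers bear on the plate and the carriage on the stop.

{"name": "jog_arm", "arguments": {
  "claw": [0,0,0,0,0],
  "xyz": [
    [4,-4,1],
    [4,-8,1],
    [4,-11,1],
    [4,-14,1],
    [4,-17,1]
  ],
  "roll": [0,0,0,0,0]
}}

```text
time: 5.5
position: [0.5538, 0.1093, 0.0562]
tool_rot: [2.008, 0.359, -1.999]
ft_force: [-3.2, -11.6, 23.8]
grip_width: 0.005
```

```bash
python3 -c "
from h import *
to(0,183,54)"
```

```text
t 5.5 pos [553.8 109.3  56.2] track x,y from button0 0.9 183.5 yawerr -0.37 F world [ -3.2 -11.6  23.8] Ftrack [-7.3 -9.5] grip 0.005
tool shift to (0, 183, 54) [2.2 0.4 0.9]
```

{"name": "jog_arm", "arguments": {
  "claw": [0,0,0],
  "xyz": [
    [3.5,-4,0.5],
    [3.5,-6,0.5],
    [3.5,-7,0.5]
  ],
  "roll": [0,0,0]
}}

```text
time: 5.8
position: [0.5538, 0.1094, 0.0563]
tool_rot: [2.009, 0.346, -1.994]
ft_force: [-2.3, -13.1, 20.8]
grip_width: 0.005
```

```bash
python3 - <<'E'
from h import *
to(0,183,54)
p,d=get_image("side")
c=p[140:280,140:360]
cv2.imwrite("pics/c4.png",cv2.resize(c,(792,504),interpolation=cv2.INTER_CUBIC)[...,::-1])
E
```

```text
t 5.8 pos [553.8 109.4  56.3] track x,y from button0 0.9 183.5 yawerr -0.54 F world [ -2.3 -13.1  20.8] Ftrack [ -7.1 -11.3] grip 0.005
tool shift to (0, 183, 54) [2.3 0.4 0.9]
```

View pics/c4.png

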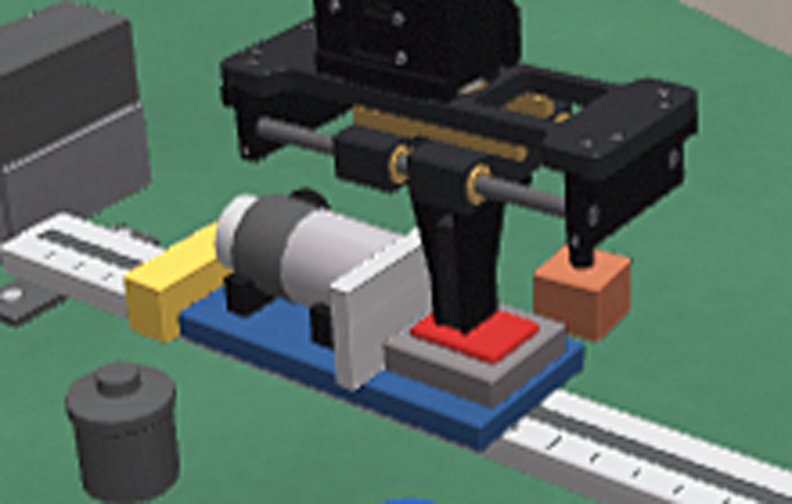

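The carriage's front face meets the yellow stop at (185,320), the button is still down, and the force along the rail has risen to 11 N. Next I'll lift straight up with a slight forward bias.

{"name": "jog_arm", "arguments": {
  "claw": [0,0,0,0,0],
  "xyz": [
    [-1,-3,0],
    [-6,-3,0],
    [-20,-2,0],
    [-50,-2,0],
    [-90,-2,0]
  ],
  "roll": [0,0,0,0,0]
}}

```text
time: 6.35
position: [0.5501, 0.1142, 0.1456]
tool_rot: [2.005, 0.347, -1.998]
ft_force: [0.5, 0.6, 0.8]
grip_width: 0.004
```

{"name": "jog_arm", "arguments": {
  "claw": [0,0,0,0,0],
  "xyz": [
    [-15,45,0],
    [-20,90,0],
    [-20,135,0],
    [-20,180,0],
    [-20,180,0]
  ],
  "roll": [0,0,0,0,0]
}}

```text
time: 6.85
position: [0.6173, -0.0614, 0.1718]
tool_rot: [2.01, 0.333, -2.003]
ft_force: [0.4, -0.3, 0.2]
grip_width: 0.008
```

```bash
python3 - <<'E'
from h import *
st()
ims=[]
for n in("top","side"):
    p,d=get_image(n);P=cloud(n,d);f=np.load(f"pics/{n}0.npz")
    for k,p_,P_ in(("before",f["p"],cloud(n,f["d"])),("after",p,P)):
        H,S,V=cv2.split(cv2.cvtColor(p_,cv2.COLOR_RGB2HSV)); z=P_[...,2]
        red=((H<5)|(H>175))&(S>180)&(V>120)&(z>.04)&(z<.08); yel=(H>20)&(H<32)&(S>150)&(V>100)&(abs(z-.053)<.005)
        for nm,m in(("red",red),("yel",yel),("blk",(H>5)&(H<16)&(S>100)&(z>.024)&(z<.034)),("tin",(H>105)&(H<125)&(S>150)&(z>.036)&(z<.05)&(P_[...,0]<.56))):
            if m.sum()>20:
                c,hw,_=cv2.minAreaRect((P_[m][:,:2]*1000).astype(np.float32)); q=np.array(c)-B
                print(n,k,nm,m.sum(),np.round(c,1),np.round(hw,1),"track",(q@X).round(1),(q@Y).round(1),"z",np.median(P_[m][:,2]).round(4))
    ims.append(p)
c=np.hstack([cv2.resize(ims[0][110:370,0:400],(400,260)),cv2.resize(ims[1][130:300,130:390],(400,260))])
cv2.imwrite("pics/c5.png",c[...,::-1])
E
```

```text
t 6.85 pos [617.3 -61.4 171.8] track x,y from button0 -4.5 1.4 yawerr -1.13 F world [ 0.4 -0.3  0.2] Ftrack [ 0.2 -0.4] grip 0.008
top before red 557 [622.  -60.8] [34.3 43.9] track 0.0 0.2 z 0.0638
top before yel 912 [497.6 245.1] [95.5 23.9] track -0.1 330.4 z 0.0527
top before blk 406 [648.9 160.3] [36.3 35.1] track 108.2 194.9 z 0.0297
top before tin 783 [502.5  25.2] [ 73.5 114.5] track -78.3 124.8 z 0.0428
top after red 606 [554.5 105.2] [34.6 43.7] track 0.0 179.4 z 0.0637
top after yel 912 [497.4 245. ] [95.5 23.5] track -0.3 330.4 z 0.0527
top after blk 402 [649.2 160.5] [36.6 35.1] track 108.5 194.9 z 0.0299
top after tin 1461 [505.4 117.9] [262.5  96.5] track -40.7 209.6 z 0.0381
side before red 488 [621.3 -62.2] [36.6 43.8] track -1.1 -0.9 z 0.0633
side before yel 455 [496.5 243.4] [97.2 27.3] track -1.8 329.2 z 0.0521
side before blk 232 [648.  159.2] [38.5 36.7] track 107.0 194.2 z 0.0287
side before tin 834 [ 500.6 1127.5] [ 117.7 2284.1] track 334.7 1146.8 z 0.0428
side after red 415 [554.  103.5] [37.  46.1] track -1.1 178.0 z 0.0632
side after yel 88 [473.  231.7] [44.3 25.6] track -27.9 327.3 z 0.0505
side after blk 241 [647.4 158.6] [36.7 36.6] track 106.2 193.9 z 0.0288
side after tin 1039 [ 520.1 1130.9] [2286.8  115.3] track 354.0 1142.7 z 0.0407
```

View pics/c5.png

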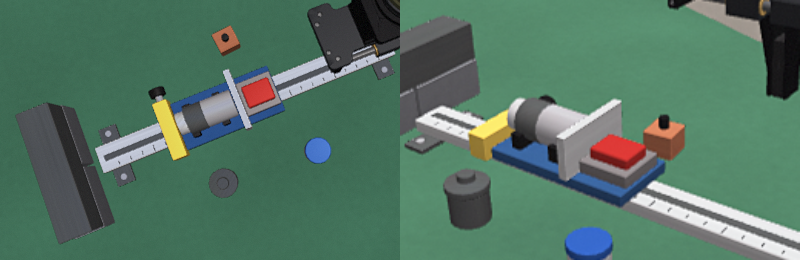

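The carriage is against the stop, the button is up at 64 mm, nothing else has moved, and the arm is clear. I'll hand it in.

```bash
python3 -c "
from h import *
print(order.close_job()); st()"
```

```text
the job is handed in; nothing more can be done
None
the job is handed in; nothing more can be done
```

The carriage is locked against the yellow end stop and the job is handed in, at about 7 s of the 38 s allowed. I closed the fingers, pressed the lock button fully down with about 20–29 N, and pushed the carriage until it met the stop at about 11 N along the rail. I then lifted straight up and moved clear.

- **Carriage:** in the top view it had moved 179.2 mm, against a measured starting gap of 179.3 mm.
- **Button:** its top was back at 63.7 mm, so it had sprung fully up.
- **End stop and copper block:** both were within 0.4 mm of where they started in the top view. The side view partly hid the stop, so only the top view counts there.
- **Pot and tin:** I checked these by eye only and they looked undisturbed. My colour mask for the tin also picked up the blue carriage, so it gave no usable number.
- **Robot:** the last wrist force readings were below 1 N, with nothing touching.

During most of the push the fingers carried the carriage by friction on the pressed button. I did not confirm that they bore on the push plate.

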